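# Preset the prop board for the tavern scene

## Task

Lay out the tavern props on the grey board, whose red edge is the front: stand the keg on the white mark midway between the bucket and the lantern, lay the cheese flat and centred on top of the keg, stand the goblet on the mark straight behind the bucket and the candlestick on the mark straight behind the lantern. Everything must stand upright and centred to about a centimetre, and be let go.

Things in the scene. Friction and masses are not known exactly. Their poses are not given: they have to be found in the camera images.
- board: fixed grey board 260 x 360 x 10 mm lying on the table, a red stripe along its front edge. Origin: centre of its underside; top face at z = 10 mm. Its x axis points from the red front edge to the back (away from the robot, turned up to 0.25 rad), its y axis to the left, z up.
- mark_mid: white ring mark with a cross (68 mm outside diameter, flat, nothing to feel) on the board, midway between bucket and lantern: at x = -45, y = 0 mm in the board's frame. Origin: its centre, at the height of the board's top (10 mm over the table).
- mark_left: yellow ring mark with a cross (68 mm, flat) on the board at x = +70, y = +120 mm in the board's frame: straight behind whichever of bucket and lantern stands on the left. Origin: its centre, at the height of the board's top.
- mark_right: blue ring mark with a cross (68 mm, flat) on the board at x = +70, y = -120 mm in the board's frame: straight behind whichever of bucket and lantern stands on the right. Origin: its centre, at the height of the board's top.
- bucket: open wooden stave bucket with two dark hoops, 86 mm diameter at the rim, 75 mm high, fixed on the board at x = -45 mm and y = +120 or -120 mm (swaps places with the lantern), never moved. Origin: centre of its underside, on the board's top; axes parallel to the board's.
- lantern: black lantern with amber glass, 72 mm diameter, 82 mm high, fixed on the board at x = -45 mm, on the side that the bucket leaves free, never moved. Origin: centre of its underside, on the board's top; axes parallel to the board's.
- keg: loose small wooden keg with two dark hoops, standing upright, 70 mm high, 55 mm diameter at the belly (22 to 48 mm up), 48 mm at both ends, flat top, about 150 g. Origin: centre of its underside, z along its axis, up.
- cheese: loose round yellow cheese wheel lying flat, 50 mm diameter, 28 mm high, about 60 g, with a thin orange line round its rim. Origin: centre of its underside, z up.
- goblet: loose steel goblet standing upright, 95 mm high: foot 52 mm diameter, thin stem, open cup 48 mm outside diameter from 55 mm up to the rim (wall 3 mm), about 140 g. Origin: centre of its underside, z up.
- candlestick: loose brass candlestick with a red candle, standing upright, 120 mm high: foot 56 mm diameter, drip plate 36 mm diameter at 52 to 56 mm up, candle 20 mm diameter from 56 to 120 mm up, rigidly joined, about 220 g, heaviest at the foot. Origin: centre of its underside, z up.

How it is judged:
At the end, for the whole second after the job is handed in: Keg on the board within 12 mm of the white mark's centre; cheese flat on the keg, within 12 mm of its axis; goblet within 12 mm, in depth and sideways, of the mark 115 mm straight behind the bucket; candlestick likewise behind the lantern; all upright within 0.1 rad, at rest, released (horizontal distance between keg and mark_mid below 0.012 m and height (world z) of each of keg, goblet, candlestick below 0.014 m and horizontal distance between cheese and keg below 0.012 m and z of cheese in the frame of keg between 0.066 and 0.074 m and x of goblet in the frame of bucket between 0.103 and 0.127 m and y of goblet in the frame of bucket between -0.012 and 0.012 m and x of candlestick in the frame of lantern between 0.103 and 0.127 m and y of candlestick in the frame of lantern between -0.012 and 0.012 m and angle between each of keg, cheese, goblet, candlestick's own z axis and vertical below 0.1 rad and linear speed of each of keg, cheese, goblet, candlestick below 0.02 m/s and angular speed of each of keg, cheese, goblet, candlestick below 0.2 rad/s); the robot touches nothing.
It also fails if it takes over 134 s, if anything falls off the work surface, if the arm or the gripper's body presses on something with over 40 N, if the wrist force passes 120 N, or if a joint passes its speed limit or range.

## Robot

A 6-joint arm with a two-finger parallel gripper is mounted at the origin on the work surface. World frame = base frame: x ahead of the robot, y to its left, z up, the work surface at z = 0. Lengths are in m, angles in rad, forces in N, time in s.
With the tool pointing down it reaches from about 0.425 to 0.95 m from the base axis. Payload 14.7 kg.
Tool frame: the origin (TCP) lies between the finger pads; the fingertips stand 14 mm ahead of it and the grasp point (between the pads) lies 5 mm behind it; z points along the fingers, y is the line along which they close (so a half turn about z gives the same grasp; the last joint's range is limited). The gripper opens to 85 mm and grips with 20 to 120 N. Pads are 22 mm wide; open, the fingers measure 114 mm over their backs; the gripper's body (76 mm by 85 mm) begins 54 mm behind the grasp point. The pads swing forward as they close: fully open they stand 13 mm farther back than shut.
Start: joints at [1.155, 0.48, 1.596, -0, 1.065, -0.047], TCP at [0.234, 0.606, 0.245] pointing down, gripper open.
Joint ranges: [-2.75, 2.75], [-0.82, 2.05], [0.23, 2.67], [-1.56, 4.7], [0.09, 2.69], [-2.92, 2.92]. Speed limits (rad/s): [1.89, 1.89, 2.39, 3.01, 3.01, 3.01].

## Interface

Orientations are given as a 3x3 rotation matrix whose columns are the frame's x, y, z axes.
In Python, from cell import arm, get_image, calibration, order gives the robot as it stands. The module is installed in compiled form; this text tells all that it offers.
- The arm moves only by the tool play_rows, never from a script. Its argument "rows" is a list of rows, each a list of 7 numbers: the turn, a rotation vector about the tool's x, y, z in rad, then the shift along the tool's x, y, z in cm, then the opening, from 0 (shut) to 1 (fully open). In form: [[rx, ry, rz, tx, ty, tz, gripper], ...]. A call has exactly 5 rows; each row shifts and turns the commanded pose from where the row before left it, along the tool's axes as they then stand; what a row does not reach is not made up. A row lasts 1/8 s, in which the tool goes at most 62.5 mm and 10.7 degrees, less where a joint would pass 70% of its speed; a pose out of reach is approached as far as the arm can. A call is refused whole if a number of a shift passes 6.25 or a number of a turn 0.188, either way. A call with a gripper value outside its range is refused whole. The fingers move at their own pace and stop on an object; "newtons" is the grip in N (left out, the last holds). Time passes only in rows, so rows that do not move let the fingers close, or fill a call up. It gives the time, the measured TCP pose, the force, the opening and the grip force at its end, in the units of the state.
- arm.read_state(): the state, without advancing time (a new reading comes with each control period).
- get_image(name): name is "scene" or "side" or "wrist"; returns the picture (480x640x3 uint8, red, green, blue); there is no depth.
- calibration(name): a dict with "K" (3x3 intrinsics, pixels), "pose" (4x4, takes a point from camera to world coordinates). Camera axes: x right, y down, z forward; pixel columns grow to the right and rows downward; lengths in m; the calibration is good to about 2 mm. A picture is of the moment at which its call begins: read the wrist's pose just before it. calibration takes no time and is no camera call; for the wrist camera it gives the pose at the moment of the call.
- order.job_done(): hands the job in; it is judged then, once.
The state is a dict: "time_s": time; "joints": joint angles; "joint_vel": joint speeds; "joint_efforts": joint torques, N m; "tcp_pos": TCP position; "orientation": TCP orientation; "wrist_force": force on the tool from outside, world axes, zero at the start; "moment": the same for the moment, N m; "gripper_width": finger opening in m; "grasp_force": force on a finger pad.
Only numpy, scipy, OpenCV 4.12 (cv2) and the standard library are available. Lean on these libraries where they do the work, as an engineer would, in place of code of your own. Each camera call takes 0.05 s, during which the arm holds its last target. There are 200 camera calls.

## Working session

There is one attempt and no reset: what is moved stays moved. The work goes in short steps, Python scripts to look and compute and a tool call to move; the robot and the scene stay as the last step left them, time stands still between calls to the robot, and variables do not carry over. Pictures are saved under pics/ and viewed, at most 14 in all, crops included, and the job is handed in when it is done.

Besides the shell and the picture viewer there is one more tool, called by a JSON object that holds its "method" and its "body". play_rows: Moves the arm, as the interface text tells. Its arguments: {"type":"object","properties":{"rows":{"type":"array"},"newtons":{"type":"number"}},"required":["rows"]}

```bash
mkdir -p pics
python3 - <<'E'
from cell import arm,get_image,calibration
import cv2,numpy as np
np.set_printoptions(precision=4,suppress=True)
s=arm.read_state();print(s['time_s'],s['tcp_pos'],s['orientation'],s['gripper_width'])
for n in("scene","side","wrist"):
    cv2.imwrite(f"pics/{n}0.png",get_image(n)[:,:,::-1]);c=calibration(n);print(n,c['K'],c['pose'])
E
```

```text
0.0 [0.2341 0.6059 0.2447] [[-0.9328  0.3605 -0.0005]
 [ 0.3605  0.9328 -0.0011]
 [ 0.0001 -0.0012 -1.    ]] 0.08596267368583307
scene [[453.9434   0.     328.2142]
 [  0.     453.9434 236.0977]
 [  0.       0.       1.    ]] [[-0.7962  0.4829 -0.3646  0.8904]
 [ 0.6051  0.6337 -0.4819  0.4918]
 [-0.0017 -0.6043 -0.7968  0.823 ]
 [ 0.      0.      0.      1.    ]]
side [[577.0619   0.     321.7628]
 [  0.     577.0619 229.5149]
 [  0.       0.       1.    ]] [[ 0.8739 -0.3151  0.3702  0.1169]
 [-0.4861 -0.5525  0.6771 -0.7819]
 [-0.0089 -0.7716 -0.636   0.8035]
 [ 0.      0.      0.      1.    ]]
wrist [[397.6835   0.     315.5672]
 [  0.     397.6835 234.1722]
 [  0.       0.       1.    ]] [[ 0.3606  0.8956  0.2605  0.1689]
 [ 0.9327 -0.3463 -0.1005  0.6323]
 [ 0.0002  0.2792 -0.9602  0.3741]
 [ 0.      0.      0.      1.    ]]
```

View pics/scene0.png

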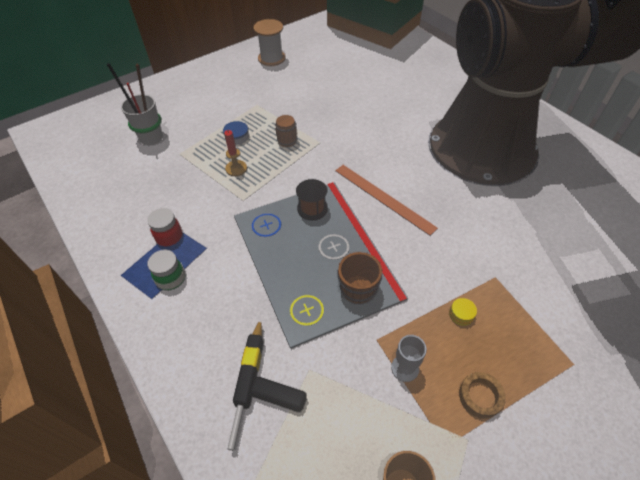

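View pics/side0.png

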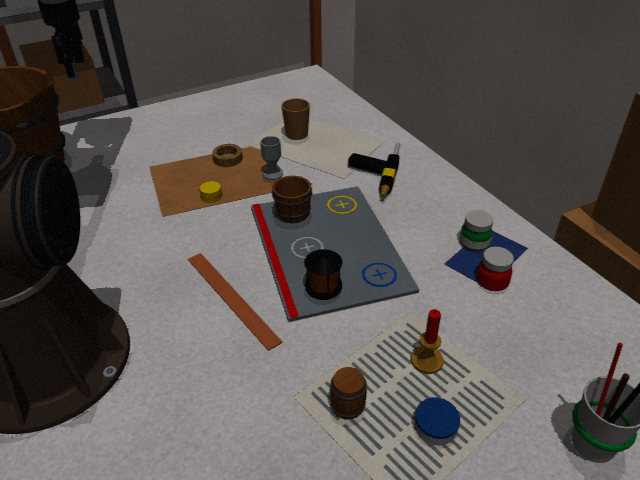

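The bucket is on the left (yellow mark side) and the lantern on the right (blue). In the scene view the marks are at white (334,246), yellow (307,310) and blue (266,225). The keg top is at (286,121), candle top (229,133), cheese (464,308) and goblet rim (411,346). In the side view the white mark is at (307,247), yellow (342,205), blue (379,274), keg top (349,378), candle top (434,314), cheese (210,187) and goblet rim (271,142).

```bash
cat > h.py <<'E'
import numpy as np,cv2
from cell import arm,get_image,calibration,order
np.set_printoptions(precision=4,suppress=True)
def ray(c,uv,z):
    d=c['pose'][:3,:3]@np.linalg.inv(c['K'])@[*uv,1];o=c['pose'][:3,3];return (o+d*(z-o[2])/d[2])[:2]
def proj(c,P):
    P=np.atleast_2d(P);T=np.linalg.inv(c['pose']);q=(P@T[:3,:3].T+T[:3,3])@c['K'].T;return q[:,:2]/q[:,2:]
def circ(im,c,xy,z,r,s=1,off=(0,0),col=(0,255,0)):
    t=np.linspace(0,6.283,60);p=proj(c,np.c_[xy[0]+r*np.cos(t),xy[1]+r*np.sin(t),z+0*t])
    cv2.polylines(im,[np.int32(((p-off)*s)*16)],True,col,1,cv2.LINE_AA,4)
E
python3 - <<'E'
from h import *
pts=dict(white=((334,246),(307,247),.01),yellow=((307,310),(342,205),.01),blue=((266,225),(379,274),.01),keg=((286,121),(349,378),.07),candle=((229,133),(434,314),.12),cheese=((464,308),(210,187),.028),goblet=((411,346),(271,142),.095))
C=[calibration('scene'),calibration('side')]
for n,(a,b,z) in pts.items():print(n,ray(C[0],a,z),ray(C[1],b,z))
ims=[cv2.imread(f'pics/{n}0.png') for n in('scene','side')]
prof=dict(keg=[(0,.024),(.07,.024)],candle=[(0,.028),(.12,.01)],cheese=[(0,.025),(.028,.025)],goblet=[(0,.026),(.095,.024)],white=[(0.01,.034)],yellow=[(0.01,.034)],blue=[(.01,.034)])
tiles=[]
for k,im in enumerate(ims):
  for n in('keg','candle','cheese','goblet','white','yellow','blue'):
    a,b,z=pts[n];xy=(ray(C[0],a,z)+ray(C[1],b,z))/2
    u=proj(C[k],[*xy,z/2])[0].round();o=u-25
    x,y=int(o[0]),int(o[1]);t=cv2.resize(im[y:y+50,x:x+50],None,fx=4,fy=4,interpolation=cv2.INTER_CUBIC)
    for zz,r in prof[n]:circ(t,C[k],xy,zz,r,4,o-0+(-.5+.5*1/4))
    tiles.append(t)
tiles+= [tiles[0]*0]*2
m=np.vstack([np.hstack(tiles[i:i+4]) for i in(0,4,8,12)])
cv2.imwrite('pics/ov0.png',cv2.resize(m,(600,600),interpolation=cv2.INTER_AREA))
E
```

```text
white [0.5249 0.0297] [0.5241 0.028 ]
yellow [0.6645 0.1221] [0.6615 0.1167]
blue [ 0.6125 -0.1117] [ 0.6098 -0.1138]
keg [ 0.4071 -0.3261] [ 0.4071 -0.3321]
candle [ 0.5702 -0.3167] [ 0.5667 -0.3252]
cheese [0.4219 0.3133] [0.4179 0.3085]
goblet [0.5873 0.3235] [0.5832 0.3168]
```

View pics/ov0.png

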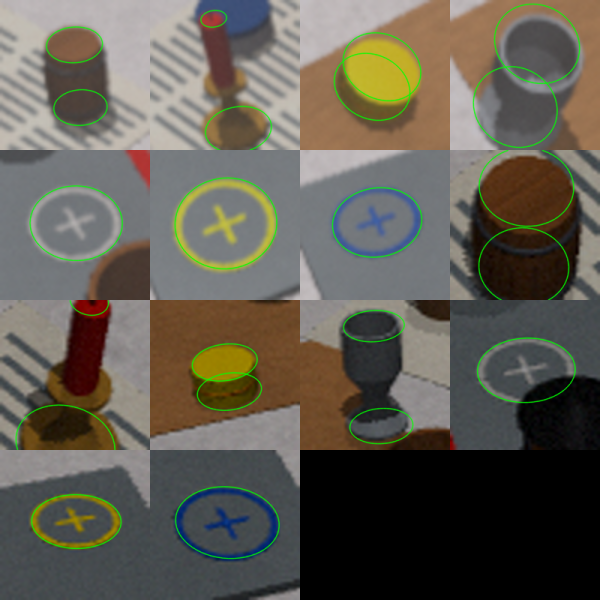

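View pics/wrist0.png

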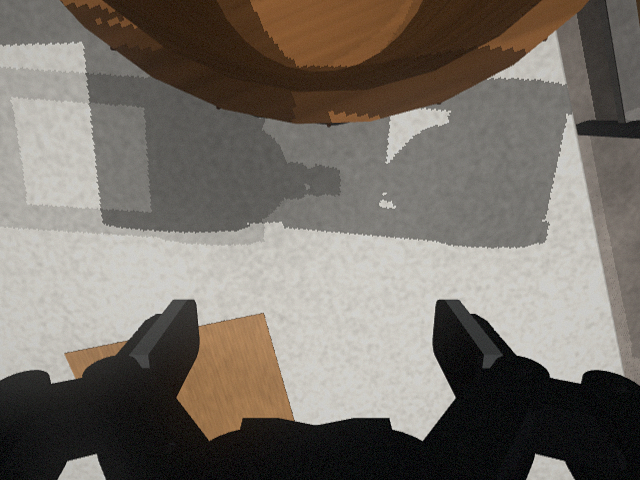

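The overlay fits within about 3 mm. The wrist view shows only the empty table between the open fingertips, which sit around row 300. Next I align the tool with the world axes and move over the goblet.

{"method": "play_rows", "body": {"rows": [[0, 0, -0.184, 0, 0, 0, 1], [0, 0, -0.184, 0, 0, 0, 1], [0, 0, 0, -4.39, -3.58, 0.5, 1], [0, 0, 0, -4.39, -3.58, 0.5, 1], [0, 0, 0, -4.39, -3.58, 0.5, 1]], "newtons": 30}}

```text
time_s: 0.78
tcp_pos: [0.3669, 0.4976, 0.23]
orientation: [[-1.0, 0.0, -0.0], [0.0, 1.0, -0.0], [0.0, -0.0, -1.0]]
wrist_force: [0.5, 0.4, -0.5]
gripper_width: 0.0853
grasp_force: 0.0
```

{"method": "play_rows", "body": {"rows": [[0, 0, 0, -4.39, -3.58, 0.5, 1], [0, 0, 0, -4.39, -3.58, 0.5, 1], [0, 0, 0, -4.39, -3.58, 0.5, 1], [0, 0, 0, -4.39, -3.58, 0.5, 1], [0, 0, 0, -4.39, -3.58, 0.5, 1]]}}

```text
time_s: 1.4
tcp_pos: [0.5865, 0.3182, 0.205]
orientation: [[-1.0, 0.001, -0.0], [0.001, 1.0, -0.0], [0.0, -0.0, -1.0]]
wrist_force: [0.8, 0.9, 0.2]
gripper_width: 0.0854
grasp_force: 0.0
```

```bash
cat >> h.py <<'E'
def look(name,xy,rings,show=True):
    s=arm.read_state();print(s['time_s'],s['tcp_pos'],s['orientation'].ravel() if hasattr(s['orientation'],'ravel') else s['orientation'],s['gripper_width'],s['grasp_force'])
    c=calibration('wrist');im=np.ascontiguousarray(get_image('wrist')[:,:,::-1])
    cv2.imwrite(f'pics/{name}_raw.png',im)
    for z,r in rings:circ(im,c,xy,z,r)
    cv2.imwrite(f'pics/{name}.png',im)
E
python3 -c "
from h import *
look('gob',(.586,.320),[(0,.026),(.095,.024)])"
```

```text
1.4 [0.5865 0.3182 0.205 ] [-1.      0.0009 -0.0002  0.0009  1.     -0.      0.0002 -0.     -1.    ] 0.08535849065469786 0.0
```

View pics/gob.png

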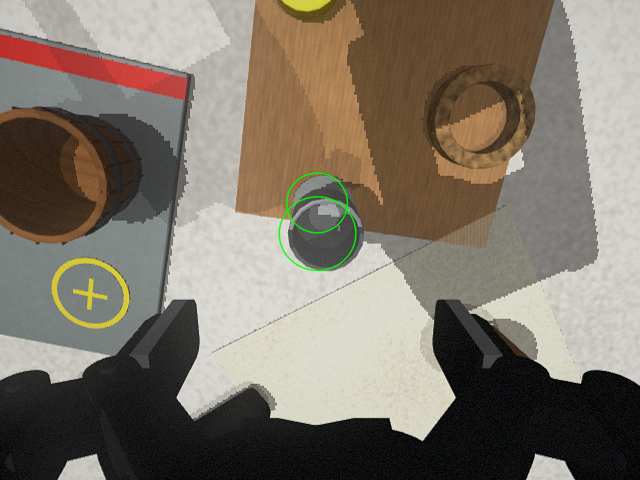

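The goblet rim centre is at (326,233), 8 px right of the prediction. The yellow cross is at (90,293).

```bash
python3 -c "
from h import *
c=calibration('wrist')
print(ray(c,(326,233),.095),ray(c,(90,293),.01),ray(c,(308,2),.028))"
```

```text
[0.5901 0.321 ] [0.6696 0.1142] [0.4452 0.3097]
```

```bash
python3 -c "
from h import *
s=arm.read_state();print(s['time_s'],s['tcp_pos'],s['joint_vel'])
c=calibration('wrist');print(c['pose']);print(proj(c,[[.586,.32,.095],[.586,.32,0],[.6630,.1194,.01]]))
get_image('wrist');c=calibration('wrist');print(proj(c,[[.586,.32,.095],[.586,.32,0],[.6630,.1194,.01]]));print(arm.read_state()['tcp_pos'])"
```

```text
1.45 [0.5913 0.3138 0.2043] [ 0.0547 -0.0231  0.0488  0.0016 -0.0082  0.1094]
[[ 0.0031  0.9596  0.2814  0.521 ]
 [ 1.     -0.0028 -0.0017  0.3149]
 [-0.0008  0.2814 -0.9596  0.3334]
 [ 0.      0.      0.      1.    ]]
[[324.3925 226.6181]
 [322.1066 197.2274]
 [ 94.6362 286.1593]]
[[321.173  230.4848]
 [319.7004 200.259 ]
 [ 92.9258 289.3115]]
[0.5889 0.3157 0.2044]
```

{"method": "play_rows", "body": {"rows": [[0, 0, 0, 0, 0, 0, 1], [0, 0, 0, 0, 0, 0, 1], [0, 0, 0, 0, 0, 0, 1], [0, 0, 0, 0, 0, 0, 1], [0, 0, 0, 0, 0, 0, 1]]}}

```text
time_s: 2.12
tcp_pos: [0.585, 0.32, 0.2054]
orientation: [[-1.0, 0.0, 0.0], [0.0, 1.0, 0.0], [-0.0, 0.0, -1.0]]
wrist_force: [0.7, 0.1, 0.4]
gripper_width: 0.0855
grasp_force: 0.0
```

Run:
```python
from h import *
look('gob2',(.588,.322),[(0,.026),(.095,.024)])
im=cv2.imread('pics/gob2.png');r=cv2.imread('pics/gob2_raw.png')
t=[cv2.resize(i[150:300,250:400],(400,400),interpolation=cv2.INTER_CUBIC) for i in(im,r)]
cv2.imwrite('pics/gob3.png',np.hstack(t))
c=calibration('wrist');print(proj(c,[.588,.322,.095]),proj(c,[.6630,.1194,.01]))
hsv=cv2.cvtColor(r,cv2.COLOR_BGR2HSV);m=cv2.inRange(hsv,(22,140,90),(35,255,255));m[:230]=0;m[:,180:]=0
ys,xs=np.nonzero(m);p=((xs.min()+xs.max())/2,(ys.min()+ys.max())/2);print(p,ray(c,p,.01))
```

```text
2.125 [0.585  0.32   0.2054] [-1.      0.0002  0.0001  0.0002  1.      0.     -0.0001  0.     -1.    ] 0.08553349074333987 0.0
[[317.6095 239.0774]] [[ 88.7256 292.1623]]
(np.float64(88.5), np.float64(293.5)) [0.6643 0.119 ]
```

View pics/gob3.png

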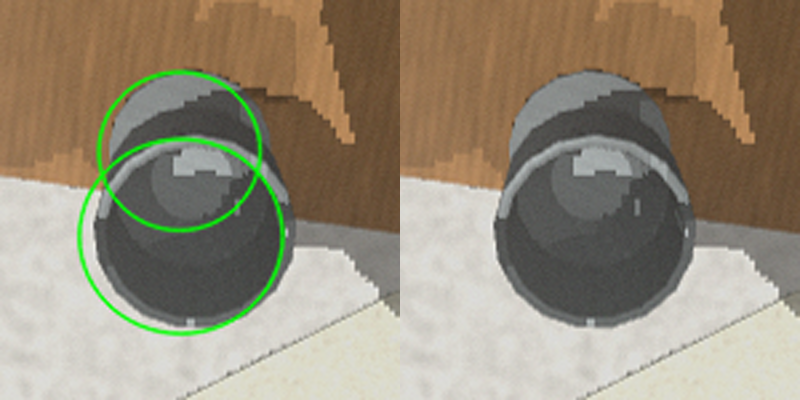

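The goblet rim centre is at about (.587,.325). I move down and grip the cup.

{"method": "play_rows", "body": {"rows": [[0, 0, 0, -0.2, 0.5, 2, 1], [0, 0, 0, 0, 0, 4, 1], [0, 0, 0, 0, 0, 4, 1], [0, 0, 0, 0, 0, 3, 1], [0, 0, 0, 0, 0, 1, 1]]}}

```text
time_s: 2.8
tcp_pos: [0.5859, 0.324, 0.0623]
orientation: [[-1.0, 0.001, -0.003], [0.001, 1.0, -0.002], [0.003, -0.002, -1.0]]
wrist_force: [0.4, -0.0, -0.1]
gripper_width: 0.0857
grasp_force: 0.0
```

{"method": "play_rows", "body": {"rows": [[0, 0, 0, 0, 0, 0, 1], [0, 0, 0, 0, 0, 0, 1], [0, 0, 0, 0, 0, 0, 0.45], [0, 0, 0, 0, 0, 0, 0.4], [0, 0, 0, 0, 0, 0, 0.3]], "newtons": 30}}

```text
time_s: 3.42
tcp_pos: [0.5878, 0.3248, 0.0663]
orientation: [[-1.0, 0.001, 0.001], [0.001, 1.0, 0.001], [-0.001, 0.001, -1.0]]
wrist_force: [-1.1, -0.7, 8.1]
gripper_width: 0.0455
grasp_force: 28.8
```

{"method": "play_rows", "body": {"rows": [[0, 0, 0, 0, 0, 0, 0.3], [0, 0, 0, 0, 0, 0, 0.3], [0, 0, 0, 0, 0, 0, 0.3], [0, 0, 0, 0, 0, 0, 0.3], [0, 0, 0, 0, 0, 0, 0.3]]}}

```text
time_s: 4.05
tcp_pos: [0.5878, 0.3248, 0.0663]
orientation: [[-1.0, 0.001, 0.001], [0.001, 1.0, 0.001], [-0.001, 0.001, -1.0]]
wrist_force: [-1.3, -1.6, 9.0]
gripper_width: 0.0456
grasp_force: 28.8
```

{"method": "play_rows", "body": {"rows": [[0, 0, 0, 0, 0, -1.5, 0.3], [0, 0, 0, 0, 0, -2.5, 0.3], [0, 0, 0, 0, 0, -2, 0.3], [0, 0, 0, -0.6, -2, 0, 0.3], [0, 0, 0, -1.8, -4.9, 0, 0.3]]}}

```text
time_s: 4.68
tcp_pos: [0.611, 0.2556, 0.1254]
orientation: [[-1.0, -0.002, 0.0], [-0.002, 1.0, 0.0], [-0.0, 0.0, -1.0]]
wrist_force: [1.4, -0.2, -0.9]
gripper_width: 0.0454
grasp_force: 30.9
```

{"method": "play_rows", "body": {"rows": [[0, 0, 0, -2.0, -5.4, 0, 0.3], [0, 0, 0, -1.8, -4.9, 0, 0.3], [0, 0, 0, -1.0, -2.4, 0, 0.3], [0, 0, 0, -0.4, -0.96, 0, 0.3], [0, 0, 0, 0, 0, 0, 0.3]]}}

```text
time_s: 5.3
tcp_pos: [0.6629, 0.1183, 0.125]
orientation: [[-1.0, 0.002, -0.001], [0.002, 1.0, -0.0], [0.001, -0.0, -1.0]]
wrist_force: [-0.2, 0.3, -0.9]
gripper_width: 0.0456
grasp_force: 31.0
```

{"method": "play_rows", "body": {"rows": [[0, 0, 0, 0, 0, 0, 0.3], [0, 0, 0, 0, 0, 2, 0.3], [0, 0, 0, 0, 0, 1.5, 0.3], [0, 0, 0, 0, 0, 0.7, 0.3], [0, 0, 0, 0, 0, 0, 0.3]]}}

```text
time_s: 5.92
tcp_pos: [0.6626, 0.119, 0.0823]
orientation: [[-1.0, 0.001, -0.001], [0.001, 1.0, -0.0], [0.001, -0.0, -1.0]]
wrist_force: [-0.5, -0.3, -1.2]
gripper_width: 0.0455
grasp_force: 31.0
```

{"method": "play_rows", "body": {"rows": [[0, 0, 0, 0, 0, 0.4, 0.3], [0, 0, 0, 0, 0, 0.2, 0.3], [0, 0, 0, 0, 0, 0, 0.3], [0, 0, 0, 0, 0, 0, 0.3], [0, 0, 0, 0, 0, 0, 0.6]]}}

```text
time_s: 6.55
tcp_pos: [0.6633, 0.1189, 0.0776]
orientation: [[-1.0, 0.001, 0.0], [0.001, 1.0, 0.0], [-0.0, 0.0, -1.0]]
wrist_force: [-0.6, 0.5, -0.7]
gripper_width: 0.0511
grasp_force: 0.0
```

{"method": "play_rows", "body": {"rows": [[0, 0, 0, 0, 0, 0, 1], [0, 0, 0, 0, 0, 0, 1], [0, 0, 0, 0, 0, -1, 1], [0, 0, 0, 0, 0, -4, 1], [0, 0, 0, 0, 0, -5, 1]]}}

```text
time_s: 7.18
tcp_pos: [0.6625, 0.1189, 0.1782]
orientation: [[-1.0, 0.001, -0.002], [0.001, 1.0, -0.0], [0.002, -0.0, -1.0]]
wrist_force: [0.9, 0.4, -0.2]
gripper_width: 0.0851
grasp_force: 0.0
```

{"method": "play_rows", "body": {"rows": [[0, 0, 0, 0, 0, -3, 1], [0, 0, 0, 0, 0, 0, 1], [0, 0, 0, 0, 0, 0, 1], [0, 0, 0, 0, 0, 0, 1], [0, 0, 0, 0, 0, 0, 1]]}}

```text
time_s: 7.8
tcp_pos: [0.6627, 0.1189, 0.2064]
orientation: [[-1.0, 0.001, -0.001], [0.001, 1.0, -0.0], [0.001, -0.0, -1.0]]
wrist_force: [-0.8, -0.3, 1.0]
gripper_width: 0.0852
grasp_force: 0.0
```

```bash
python3 -c "
from h import *
look('g4',(.6637,.1192),[(0.01,.026),(.105,.024),(.01,.034)])"
```

```text
7.8 [0.6627 0.1189 0.2064] [-1.      0.0008 -0.0015  0.0008  1.     -0.0002  0.0015 -0.0002 -1.    ] 0.08521276249491422 0.0
```

View pics/g4.png

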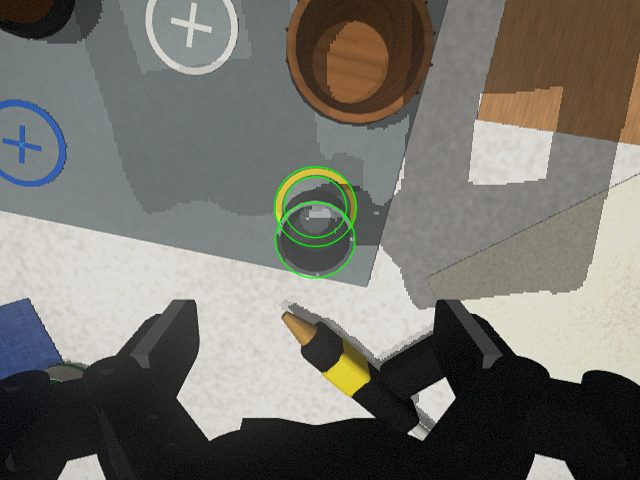

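The goblet stands upright inside the yellow ring and matches the prediction, with its rim at (315,240). The blue cross is at (21,145) and the white at (191,25). Now to the candlestick.

{"method": "play_rows", "body": {"rows": [[0, 0, 0, 0.4, -2, -1, 1], [0, 0, 0, 1.1, -5, -1, 1], [0, 0, 0, 1.1, -5.2, 0, 1], [0, 0, 0, 1.1, -5.2, 0, 1], [0, 0, 0, 1.1, -5.2, 0, 1]]}}

```text
time_s: 8.48
tcp_pos: [0.6141, -0.1095, 0.2279]
orientation: [[-1.0, 0.001, 0.0], [0.001, 1.0, -0.0], [-0.0, -0.0, -1.0]]
wrist_force: [0.0, -0.4, 0.4]
gripper_width: 0.0856
grasp_force: 0.0
```

{"method": "play_rows", "body": {"rows": [[0, 0, 0, 1.1, -5.2, 0, 1], [0, 0, 0, 1.1, -5.2, 0, 1], [0, 0, 0, 1.1, -5.2, 0, 1], [0, 0, 0, 0.9, -4, 0, 1], [0, 0, 0, 0.3, -1.5, 0, 1]]}}

```text
time_s: 9.1
tcp_pos: [0.5684, -0.3209, 0.2277]
orientation: [[-1.0, 0.003, 0.0], [0.003, 1.0, -0.0], [-0.0, -0.0, -1.0]]
wrist_force: [-0.2, 0.6, 0.1]
gripper_width: 0.0854
grasp_force: 0.0
```

{"method": "play_rows", "body": {"rows": [[0, 0, 0, 0, 0, 0, 1], [0, 0, 0, 0, 0, 0, 1], [0, 0, 0, 0, 0, 0, 1], [0, 0, 0, 0, 0, 0, 1], [0, 0, 0, 0, 0, 0, 1]]}}

```text
time_s: 9.72
tcp_pos: [0.57, -0.3175, 0.2274]
orientation: [[-1.0, 0.0, 0.0], [0.0, 1.0, -0.0], [-0.0, -0.0, -1.0]]
wrist_force: [-0.7, 0.4, -0.2]
gripper_width: 0.0855
grasp_force: 0.0
```

```bash
python3 -c "
from h import *
look('c1',(.570,-.318),[(0,.028),(.12,.01),(.056,.018)])"
```

```text
9.725 [ 0.57   -0.3175  0.2274] [-1.      0.0002  0.0001  0.0002  1.     -0.0001 -0.0001 -0.0001 -1.    ] 0.08545632984339019 0.0
```

View pics/c1.png

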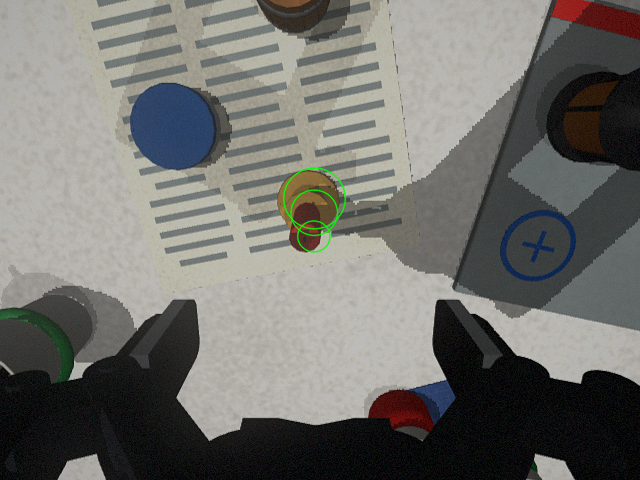

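The candle top is at about (306,236) and the foot at (309,200), so the candlestick stands about 5 mm to the right (−y) of my estimate, at y = −.323. I descend and grip the candle.

{"method": "play_rows", "body": {"rows": [[0, 0, 0, 0, -0.5, 2, 1], [0, 0, 0, 0, 0, 4, 1], [0, 0, 0, 0, 0, 4.5, 1], [0, 0, 0, 0, 0, 3.2, 1], [0, 0, 0, 0, 0, 1, 1]]}}

```text
time_s: 10.4
tcp_pos: [0.5682, -0.3223, 0.0773]
orientation: [[-1.0, 0.001, -0.003], [0.001, 1.0, 0.002], [0.003, 0.002, -1.0]]
wrist_force: [-0.9, -0.8, 0.9]
gripper_width: 0.0857
grasp_force: 0.0
```

{"method": "play_rows", "body": {"rows": [[0, 0, 0, 0, 0, 0, 1], [0, 0, 0, 0, 0, 0, 0.6], [0, 0, 0, 0, 0, 0, 0.4], [0, 0, 0, 0, 0, 0, 0.2], [0, 0, 0, 0, 0, 0, 0.05]], "newtons": 40}}

```text
time_s: 11.02
tcp_pos: [0.57, -0.3231, 0.0807]
orientation: [[-1.0, 0.001, 0.001], [0.001, 1.0, -0.0], [-0.001, -0.0, -1.0]]
wrist_force: [0.2, -0.1, 5.3]
gripper_width: 0.0191
grasp_force: 39.4
```

{"method": "play_rows", "body": {"rows": [[0, 0, 0, 0, 0, 0, 0], [0, 0, 0, 0, 0, 0, 0], [0, 0, 0, 0, 0, 0, 0], [0, 0, 0, 0, 0, 0, 0], [0, 0, 0, 0, 0, 0, 0]]}}

```text
time_s: 11.65
tcp_pos: [0.57, -0.3232, 0.0807]
orientation: [[-1.0, 0.001, 0.001], [0.001, 1.0, -0.0], [-0.001, -0.0, -1.0]]
wrist_force: [-0.6, 0.4, 6.5]
gripper_width: 0.0187
grasp_force: 39.7
```

{"method": "play_rows", "body": {"rows": [[0, 0, 0, 0, 0, -1.5, 0], [0, 0, 0, 0, 0, -2.5, 0], [0, 0, 0, 0, 0, -2, 0], [0, 0, 0, -0.4, 2, 0, 0], [0, 0, 0, -1.0, 5, 0, 0]]}}

```text
time_s: 12.28
tcp_pos: [0.5837, -0.2529, 0.1404]
orientation: [[-1.0, 0.003, 0.001], [0.003, 1.0, -0.0], [-0.001, -0.0, -1.0]]
wrist_force: [-0.2, 0.3, -2.7]
gripper_width: 0.0193
grasp_force: 39.6
```

{"method": "play_rows", "body": {"rows": [[0, 0, 0, -1.1, 5.5, 0, 0], [0, 0, 0, -1.0, 5, 0, 0], [0, 0, 0, -0.5, 2.5, 0, 0], [0, 0, 0, -0.13, 1.05, 0, 0], [0, 0, 0, 0, 0, 0, 0]]}}

```text
time_s: 12.9
tcp_pos: [0.6109, -0.1118, 0.14]
orientation: [[-1.0, -0.0, -0.001], [-0.0, 1.0, 0.0], [0.001, 0.0, -1.0]]
wrist_force: [0.3, -1.8, -2.5]
gripper_width: 0.0188
grasp_force: 39.6
```

{"method": "play_rows", "body": {"rows": [[0, 0, 0, 0, 0, 0, 0], [0, 0, 0, 0, 0, 2, 0], [0, 0, 0, 0, 0, 1.5, 0], [0, 0, 0, 0, 0, 0.7, 0], [0, 0, 0, 0, 0, 0, 0]]}}

```text
time_s: 13.52
tcp_pos: [0.6109, -0.1127, 0.0977]
orientation: [[-1.0, 0.001, -0.001], [0.001, 1.0, 0.0], [0.001, 0.0, -1.0]]
wrist_force: [-0.4, 0.3, -2.5]
gripper_width: 0.0189
grasp_force: 39.6
```

{"method": "play_rows", "body": {"rows": [[0, 0, 0, 0, 0, 0.4, 0], [0, 0, 0, 0, 0, 0.2, 0], [0, 0, 0, 0, 0, 0, 0], [0, 0, 0, 0, 0, 0, 0], [0, 0, 0, 0, 0, 0, 0.4]]}}

```text
time_s: 14.15
tcp_pos: [0.6115, -0.1125, 0.0926]
orientation: [[-1.0, 0.001, 0.0], [0.001, 1.0, -0.0], [-0.0, -0.0, -1.0]]
wrist_force: [-0.4, -0.3, 0.7]
gripper_width: 0.0336
grasp_force: 0.0
```

{"method": "play_rows", "body": {"rows": [[0, 0, 0, 0, 0, 0, 1], [0, 0, 0, 0, 0, 0, 1], [0, 0, 0, 0, 0, 0, 1], [0, 0, 0, 0, 0, -1.5, 1], [0, 0, 0, 0, 0, -5, 1]]}}

```text
time_s: 14.78
tcp_pos: [0.6098, -0.1122, 0.1567]
orientation: [[-1.0, 0.001, -0.004], [0.001, 1.0, 0.001], [0.004, 0.001, -1.0]]
wrist_force: [0.7, -0.1, 1.0]
gripper_width: 0.0851
grasp_force: 0.0
```

{"method": "play_rows", "body": {"rows": [[0, 0, 0, 0, 0, -5, 1], [0, 0, 0, 0, 0, -2, 1], [0, 0, 0, 0, 0, 0, 1], [0, 0, 0, 0, 0, 0, 1], [0, 0, 0, 0, 0, 0, 1]]}}

```text
time_s: 15.4
tcp_pos: [0.6107, -0.1124, 0.2264]
orientation: [[-1.0, 0.001, -0.002], [0.001, 1.0, 0.0], [0.002, 0.0, -1.0]]
wrist_force: [-1.2, 0.6, 0.1]
gripper_width: 0.0854
grasp_force: 0.0
```

```bash
python3 -c "
from h import *
look('c2',(.6113,-.1127),[(0.01,.028),(.13,.01),(.01,.034)])
c=calibration('wrist');im=cv2.imread('pics/c2.png');circ(im,c,(.5245,.0289),.01,.034);cv2.imwrite('pics/c2.png',im)"
```

```text
15.4 [ 0.6107 -0.1124  0.2264] [-1.      0.0007 -0.0017  0.0007  1.      0.0004  0.0017  0.0004 -1.    ] 0.08535916433773727 0.0
```

View pics/c2.png

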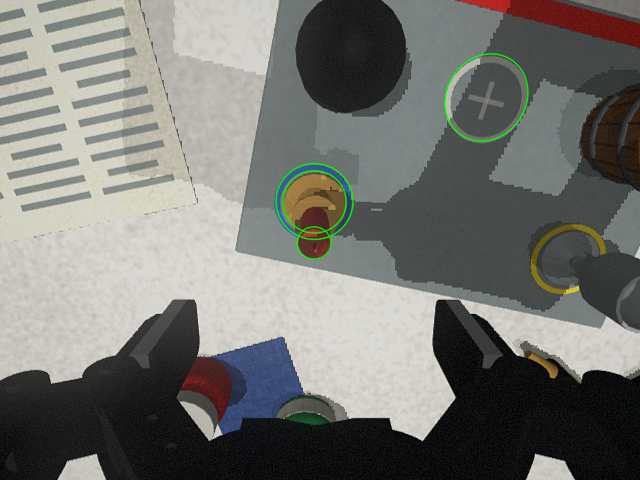

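The candlestick stands upright and centred in the blue ring, and the white ring overlay fits at (487,98). Next the keg.

{"method": "play_rows", "body": {"rows": [[0, 0, 0, 1.5, -1.6, 0, 1], [0, 0, 0, 4, -4.25, 0, 1], [0, 0, 0, 4.2, -4.5, 0, 1], [0, 0, 0, 4.2, -4.5, 0, 1], [0, 0, 0, 3.8, -4.1, 0, 1]]}}

```text
time_s: 16.08
tcp_pos: [0.4315, -0.3033, 0.227]
orientation: [[-1.0, 0.001, -0.001], [0.001, 1.0, 0.0], [0.001, 0.0, -1.0]]
wrist_force: [0.2, -0.6, -0.0]
gripper_width: 0.0858
grasp_force: 0.0
```

{"method": "play_rows", "body": {"rows": [[0, 0, 0, 2, -2, 0, 1], [0, 0, 0, 0.7, -0.8, 1, 1], [0, 0, 0, 0, 0, 1, 1], [0, 0, 0, 0, 0, 0, 1], [0, 0, 0, 0, 0, 0, 1]]}}

```text
time_s: 16.7
tcp_pos: [0.4077, -0.3292, 0.2071]
orientation: [[-1.0, -0.0, -0.0], [-0.0, 1.0, 0.0], [0.0, 0.0, -1.0]]
wrist_force: [-0.7, 0.1, 0.1]
gripper_width: 0.0855
grasp_force: 0.0
```

{"method": "play_rows", "body": {"rows": [[0, 0, 0, 0, 0, 0, 1], [0, 0, 0, 0, 0, 0, 1], [0, 0, 0, 0, 0, 0, 1], [0, 0, 0, 0, 0, 0, 1], [0, 0, 0, 0, 0, 0, 1]]}}

```text
time_s: 17.32
tcp_pos: [0.407, -0.3299, 0.2073]
orientation: [[-1.0, 0.001, 0.0], [0.001, 1.0, -0.0], [-0.0, -0.0, -1.0]]
wrist_force: [-0.2, -0.4, 0.4]
gripper_width: 0.0856
grasp_force: 0.0
```

```bash
python3 -c "
from h import *
look('k1',(.407,-.330),[(0,.024),(.07,.024),(.035,.0275)])"
```

```text
17.325 [ 0.407  -0.3299  0.2073] [-1.      0.0008  0.      0.0008  1.     -0.     -0.     -0.     -1.    ] 0.08563381254468322 0.0
```

View pics/k1.png

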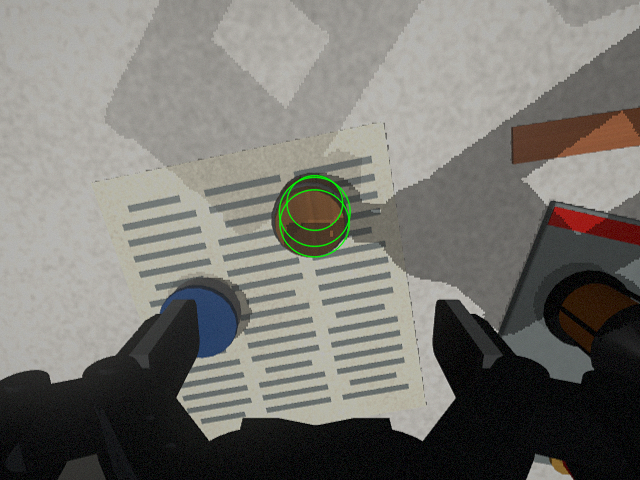

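```bash
python3 -c "
from h import *
t=[cv2.resize(cv2.imread(f'pics/{n}.png')[160:280,255:375],(400,400),interpolation=cv2.INTER_CUBIC) for n in('k1','k1_raw')]
cv2.imwrite('pics/k2.png',cv2.convertScaleAbs(np.hstack(t),alpha=1.6))"
```

```text
(no output)
```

View pics/k2.png

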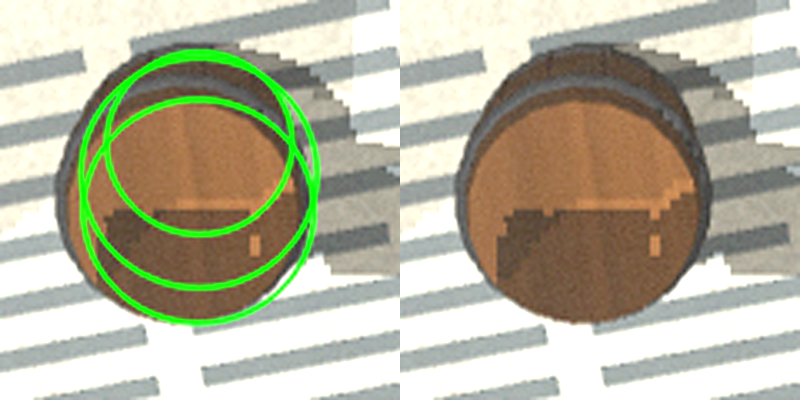

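The keg top's centre sits about 5 px left of the prediction, which puts the keg at (.407,−.333). I descend and grip the belly.

{"method": "play_rows", "body": {"rows": [[0, 0, 0, 0, -0.33, 3, 1], [0, 0, 0, 0, 0, 5, 1], [0, 0, 0, 0, 0, 5, 1], [0, 0, 0, 0, 0, 3.5, 1], [0, 0, 0, 0, 0, 1.3, 1]]}}

```text
time_s: 18.0
tcp_pos: [0.4063, -0.3325, 0.0276]
orientation: [[-1.0, 0.001, -0.002], [0.001, 1.0, 0.002], [0.002, 0.002, -1.0]]
wrist_force: [-0.2, -0.7, 0.4]
gripper_width: 0.0854
grasp_force: 0.0
```

{"method": "play_rows", "body": {"rows": [[0, 0, 0, 0, 0, 0.3, 1], [0, 0, 0, 0, 0, 0, 1], [0, 0, 0, 0, 0, 0, 0.6], [0, 0, 0, 0, 0, 0, 0.5], [0, 0, 0, 0, 0, 0, 0.4]], "newtons": 35}}

```text
time_s: 18.62
tcp_pos: [0.4075, -0.3335, 0.0274]
orientation: [[-1.0, 0.001, 0.001], [0.001, 1.0, -0.001], [-0.001, -0.001, -1.0]]
wrist_force: [-1.2, 1.7, 14.1]
gripper_width: 0.0545
grasp_force: 34.2
```

{"method": "play_rows", "body": {"rows": [[0, 0, 0, 0, 0, 0, 0.4], [0, 0, 0, 0, 0, 0, 0.4], [0, 0, 0, 0, 0, 0, 0.4], [0, 0, 0, 0, 0, 0, 0.4], [0, 0, 0, 0, 0, 0, 0.4]]}}

```text
time_s: 19.25
tcp_pos: [0.4075, -0.3335, 0.0274]
orientation: [[-1.0, 0.001, 0.001], [0.001, 1.0, -0.001], [-0.001, -0.001, -1.0]]
wrist_force: [-1.3, 1.7, 13.4]
gripper_width: 0.0545
grasp_force: 34.2
```

{"method": "play_rows", "body": {"rows": [[0, 0, 0, 0, 0, -2, 0.4], [0, 0, 0, 0, 0, -4.5, 0.4], [0, 0, 0, 0, 0, -4.5, 0.4], [0, 0, 0, 0, 0, -2, 0.4], [0, 0, 0, -0.8, 2.5, 0, 0.4]]}}

```text
time_s: 19.88
tcp_pos: [0.416, -0.3097, 0.1586]
orientation: [[-1.0, 0.002, 0.003], [0.002, 1.0, -0.003], [-0.003, -0.003, -1.0]]
wrist_force: [1.1, 0.5, -1.4]
gripper_width: 0.0543
grasp_force: 37.7
```

{"method": "play_rows", "body": {"rows": [[0, 0, 0, -1.7, 5.2, 0, 0.4], [0, 0, 0, -1.8, 5.6, 0, 0.4], [0, 0, 0, -1.8, 5.6, 0, 0.4], [0, 0, 0, -1.8, 5.6, 0, 0.4], [0, 0, 0, -1.7, 5.2, 0, 0.4]]}}

```text
time_s: 20.5
tcp_pos: [0.5037, -0.0342, 0.1568]
orientation: [[-1.0, 0.001, 0.001], [0.001, 1.0, -0.0], [-0.001, -0.0, -1.0]]
wrist_force: [0.3, -0.8, -1.8]
gripper_width: 0.0538
grasp_force: 37.6
```

{"method": "play_rows", "body": {"rows": [[0, 0, 0, -1.35, 4, 0, 0.4], [0, 0, 0, -0.6, 1.8, 0, 0.4], [0, 0, 0, -0.25, 0.74, 0, 0.4], [0, 0, 0, 0, 0, 0, 0.4], [0, 0, 0, 0, 0, 0, 0.4]]}}

```text
time_s: 21.12
tcp_pos: [0.525, 0.0281, 0.1563]
orientation: [[-1.0, 0.002, -0.0], [0.002, 1.0, -0.0], [0.0, -0.0, -1.0]]
wrist_force: [0.6, -0.5, -1.1]
gripper_width: 0.0546
grasp_force: 37.6
```

{"method": "play_rows", "body": {"rows": [[0, 0, 0, 0, 0, 0, 0.4], [0, 0, 0, 0, 0, 3, 0.4], [0, 0, 0, 0, 0, 4, 0.4], [0, 0, 0, 0, 0, 3, 0.4], [0, 0, 0, 0, 0, 1, 0.4]]}}

```text
time_s: 21.75
tcp_pos: [0.5243, 0.0287, 0.0449]
orientation: [[-1.0, 0.001, -0.003], [0.001, 1.0, -0.0], [0.003, -0.0, -1.0]]
wrist_force: [-0.1, 0.2, -0.9]
gripper_width: 0.0544
grasp_force: 37.6
```

{"method": "play_rows", "body": {"rows": [[0, 0, 0, 0, 0, 0, 0.4], [0, 0, 0, 0, 0, 0, 0.4], [0, 0, 0, 0, 0, 0, 0.4], [0, 0, 0, 0, 0, 0, 0.4], [0, 0, 0, 0, 0, 0, 0.4]]}}

```text
time_s: 22.38
tcp_pos: [0.5255, 0.0292, 0.0466]
orientation: [[-1.0, 0.001, 0.001], [0.001, 1.0, -0.0], [-0.001, -0.0, -1.0]]
wrist_force: [-0.2, 1.2, -2.2]
gripper_width: 0.0542
grasp_force: 37.6
```

{"method": "play_rows", "body": {"rows": [[0, 0, 0, 0, 0, 0.5, 0.4], [0, 0, 0, 0, 0, 0.35, 0.4], [0, 0, 0, 0, 0, 0, 0.4], [0, 0, 0, 0, 0, 0, 0.4], [0, 0, 0, 0, 0, 0, 0.6]]}}

```text
time_s: 23.0
tcp_pos: [0.5253, 0.0292, 0.0376]
orientation: [[-1.0, 0.001, -0.0], [0.001, 1.0, -0.0], [0.0, -0.0, -1.0]]
wrist_force: [-0.9, -0.5, -1.1]
gripper_width: 0.0544
grasp_force: 37.7
```

{"method": "play_rows", "body": {"rows": [[0, 0, 0, 0, 0, 0, 0.9], [0, 0, 0, 0, 0, 0, 0.9], [0, 0, 0, 0, 0, -2, 0.9], [0, 0, 0, 0, 0, -5, 0.9], [0, 0, 0, 0, 0, -5, 0.9]]}}

```text
time_s: 23.62
tcp_pos: [0.5249, 0.0292, 0.1589]
orientation: [[-1.0, 0.001, -0.001], [0.001, 1.0, 0.0], [0.001, 0.0, -1.0]]
wrist_force: [1.2, 0.9, -0.9]
gripper_width: 0.0767
grasp_force: 0.0
```

{"method": "play_rows", "body": {"rows": [[0, 0, 0, 0, 0, -5, 1], [0, 0, 0, 0, 0, -2, 1], [0, 0, 0, 0, 0, 0, 1], [0, 0, 0, 0, 0, 0, 1], [0, 0, 0, 0, 0, 0, 1]]}}

```text
time_s: 24.25
tcp_pos: [0.5247, 0.0292, 0.2266]
orientation: [[-1.0, 0.001, -0.002], [0.001, 1.0, -0.0], [0.002, -0.0, -1.0]]
wrist_force: [0.0, 0.4, 0.0]
gripper_width: 0.0851
grasp_force: 0.0
```

```bash
python3 -c "
from h import *
look('k3',(.5245,.0289),[(.01,.024),(.08,.024),(.01,.034)])
t=[cv2.resize(cv2.imread(f'pics/{n}.png')[130:290,235:395],(400,400),interpolation=cv2.INTER_CUBIC) for n in('k3','k3_raw')]
cv2.imwrite('pics/k4.png',cv2.convertScaleAbs(np.hstack(t),alpha=1.4))"
```

```text
24.25 [0.5247 0.0292 0.2266] [-1.      0.0008 -0.002   0.0008  1.     -0.      0.002  -0.     -1.    ] 0.08505582867064769 0.0
```

View pics/k4.png

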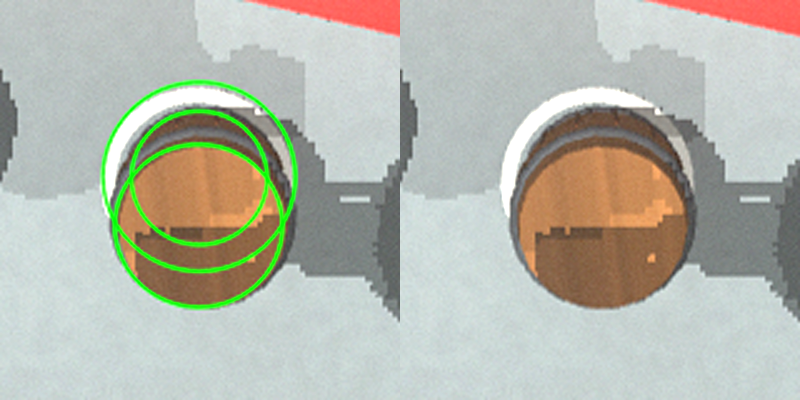

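The keg is centred on the white ring, with its top about 1 mm left of the prediction. Now the cheese, which I measure with a colour mask.

{"method": "play_rows", "body": {"rows": [[0, 0, 0, 0.6, 1.7, 0, 1], [0, 0, 0, 1.9, 5.2, 0, 1], [0, 0, 0, 2, 5.5, 0, 1], [0, 0, 0, 2, 5.5, 0, 1], [0, 0, 0, 1.9, 5.2, 0, 1]]}}

```text
time_s: 24.92
tcp_pos: [0.4399, 0.2625, 0.2276]
orientation: [[-1.0, 0.001, -0.0], [0.001, 1.0, -0.0], [0.0, -0.0, -1.0]]
wrist_force: [0.5, 0.1, 0.5]
gripper_width: 0.0854
grasp_force: 0.0
```

{"method": "play_rows", "body": {"rows": [[0, 0, 0, 1.4, 3.8, 1, 1], [0, 0, 0, 0.6, 1.6, 2, 1], [0, 0, 0, 0, 0, 2, 1], [0, 0, 0, 0, 0, 1, 1], [0, 0, 0, 0, 0, 0, 1]]}}

```text
time_s: 25.55
tcp_pos: [0.421, 0.3141, 0.1673]
orientation: [[-1.0, 0.001, -0.001], [0.001, 1.0, -0.001], [0.001, -0.001, -1.0]]
wrist_force: [0.2, 1.2, -0.2]
gripper_width: 0.0853
grasp_force: 0.0
```

{"method": "play_rows", "body": {"rows": [[0, 0, 0, 0, 0, 0, 1], [0, 0, 0, 0, 0, 0, 1], [0, 0, 0, 0, 0, 0, 1], [0, 0, 0, 0, 0, 0, 1], [0, 0, 0, 0, 0, 0, 1]]}}

```text
time_s: 26.18
tcp_pos: [0.4216, 0.3142, 0.1679]
orientation: [[-1.0, 0.001, 0.0], [0.001, 1.0, 0.0], [-0.0, 0.0, -1.0]]
wrist_force: [0.3, 1.1, -0.4]
gripper_width: 0.0856
grasp_force: 0.0
```

Run:
```python
from h import *
look('h1',(.421,.314),[(0,.025),(.028,.025)])
c=calibration('wrist')
r=cv2.imread('pics/h1_raw.png');m=cv2.inRange(cv2.cvtColor(r,cv2.COLOR_BGR2HSV),(22,120,60),(35,255,255))
n,l,st,ce=cv2.connectedComponentsWithStats(m)
for i in range(1,n):
    if st[i,4]>150:
        x,y,w,h,_=st[i];print(st[i],ce[i],ray(c,(x+w/2,y+h/2),.028))
print(proj(c,[.421,.314,.028]))
cv2.imwrite('pics/h2.png',cv2.imread('pics/h1.png'))
```

```text
26.175 [0.4216 0.3142 0.1679] [-1.      0.0009  0.      0.0009  1.      0.     -0.      0.     -1.    ] 0.08557486834206239 0.0
[ 277  182   71   73 3886] [312.0206 219.0674] [0.4185 0.313 ]
[[313.9834 222.0363]]
```

View pics/h1.png

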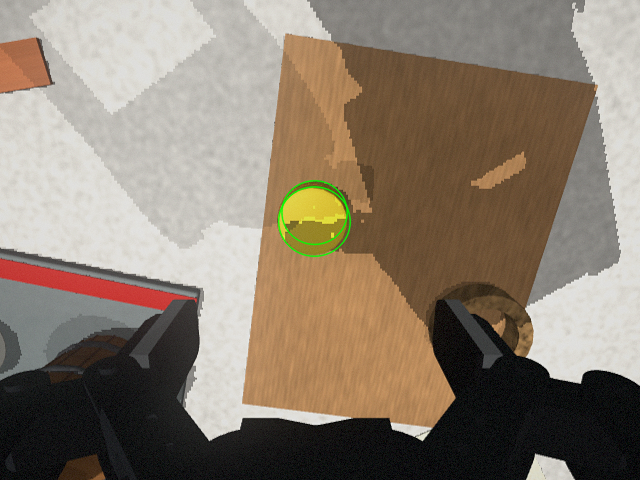

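The cheese is at about (.420,.313), between the fingers and well clear of the ring on the right. I descend and grip it.

{"method": "play_rows", "body": {"rows": [[0, 0, 0, 0.1, -0.1, 2.5, 1], [0, 0, 0, 0, 0, 4.5, 1], [0, 0, 0, 0, 0, 4.5, 1], [0, 0, 0, 0, 0, 2.5, 1], [0, 0, 0, 0, 0, 0.9, 1]]}}

```text
time_s: 26.85
tcp_pos: [0.4199, 0.3128, 0.0174]
orientation: [[-1.0, 0.001, -0.002], [0.001, 1.0, -0.001], [0.002, -0.001, -1.0]]
wrist_force: [-1.1, -0.3, 0.9]
gripper_width: 0.0856
grasp_force: 0.0
```

{"method": "play_rows", "body": {"rows": [[0, 0, 0, 0, 0, 0.4, 1], [0, 0, 0, 0, 0, 0, 1], [0, 0, 0, 0, 0, 0, 0.6], [0, 0, 0, 0, 0, 0, 0.5], [0, 0, 0, 0, 0, 0, 0.4]], "newtons": 25}}

```text
time_s: 27.48
tcp_pos: [0.4209, 0.3135, 0.0155]
orientation: [[-1.0, 0.001, 0.001], [0.001, 1.0, 0.001], [-0.001, 0.001, -1.0]]
wrist_force: [-0.5, -0.2, 8.5]
gripper_width: 0.049
grasp_force: 24.3
```

{"method": "play_rows", "body": {"rows": [[0, 0, 0, 0, 0, 0, 0.35], [0, 0, 0, 0, 0, 0, 0.35], [0, 0, 0, 0, 0, 0, 0.35], [0, 0, 0, 0, 0, 0, 0.35], [0, 0, 0, 0, 0, 0, 0.35]]}}

```text
time_s: 28.1
tcp_pos: [0.4209, 0.3135, 0.0155]
orientation: [[-1.0, 0.001, 0.001], [0.001, 1.0, 0.001], [-0.001, 0.001, -1.0]]
wrist_force: [-0.6, -1.3, 9.4]
gripper_width: 0.0496
grasp_force: 24.3
```

{"method": "play_rows", "body": {"rows": [[0, 0, 0, 0, 0, -2, 0.35], [0, 0, 0, 0, 0, -5, 0.35], [0, 0, 0, 0, 0, -5, 0.35], [0, 0, 0, 0, 0, -2, 0.35], [0, 0, 0, -0.6, -1.7, 0, 0.35]]}}

```text
time_s: 28.72
tcp_pos: [0.4274, 0.2969, 0.1565]
orientation: [[-1.0, -0.001, 0.003], [-0.001, 1.0, 0.002], [-0.003, 0.002, -1.0]]
wrist_force: [0.1, 0.7, -1.5]
gripper_width: 0.0489
grasp_force: 26.8
```

{"method": "play_rows", "body": {"rows": [[0, 0, 0, -1.8, -4.8, 0, 0.35], [0, 0, 0, -2, -5.4, 0, 0.35], [0, 0, 0, -2, -5.4, 0, 0.35], [0, 0, 0, -1.8, -5, 0, 0.35], [0, 0, 0, -1.4, -3.8, 0, 0.35]]}}

```text
time_s: 29.35
tcp_pos: [0.516, 0.0491, 0.1536]
orientation: [[-1.0, 0.002, -0.002], [0.002, 1.0, -0.0], [0.002, -0.0, -1.0]]
wrist_force: [-0.1, 0.1, -0.2]
gripper_width: 0.0494
grasp_force: 26.8
```

{"method": "play_rows", "body": {"rows": [[0, 0, 0, -0.6, -1.7, 0, 0.35], [0, 0, 0, -0.23, -0.55, 0, 0.35], [0, 0, 0, 0, 0, 0, 0.35], [0, 0, 0, 0, 0, 0, 0.35], [0, 0, 0, 0, 0, 0, 0.35]]}}

```text
time_s: 29.98
tcp_pos: [0.5244, 0.0305, 0.1548]
orientation: [[-1.0, -0.0, -0.0], [-0.0, 1.0, 0.0], [0.0, 0.0, -1.0]]
wrist_force: [0.8, 0.3, -1.0]
gripper_width: 0.0495
grasp_force: 26.8
```

{"method": "play_rows", "body": {"rows": [[0, 0, 0, 0, 0, 2, 0.35], [0, 0, 0, 0, 0, 2, 0.35], [0, 0, 0, 0, 0, 1, 0.35], [0, 0, 0, 0, 0, 0, 0.35], [0, 0, 0, 0, 0, 0, 0.35]]}}

```text
time_s: 30.6
tcp_pos: [0.525, 0.0298, 0.1053]
orientation: [[-1.0, 0.001, 0.001], [0.001, 1.0, -0.0], [-0.001, -0.0, -1.0]]
wrist_force: [0.5, -0.3, -1.2]
gripper_width: 0.0493
grasp_force: 26.8
```

{"method": "play_rows", "body": {"rows": [[0, 0, 0, 0, 0, 0, 0.35], [0, 0, 0, 0, 0, 0, 0.35], [0, 0, 0, 0, 0, 0, 0.35], [0, 0, 0, 0, 0, 0, 0.35], [0, 0, 0, 0, 0, 0, 0.35]]}}

```text
time_s: 31.22
tcp_pos: [0.5246, 0.0297, 0.1048]
orientation: [[-1.0, 0.001, -0.0], [0.001, 1.0, 0.0], [0.0, 0.0, -1.0]]
wrist_force: [-0.1, -0.7, -0.2]
gripper_width: 0.0495
grasp_force: 26.8
```

{"method": "play_rows", "body": {"rows": [[0, 0, 0, 0, 0, 0.4, 0.35], [0, 0, 0, 0, 0, 0.3, 0.35], [0, 0, 0, 0, 0, 0.15, 0.35], [0, 0, 0, 0, 0, 0, 0.35], [0, 0, 0, 0, 0, 0, 0.35]]}}

```text
time_s: 31.85
tcp_pos: [0.5247, 0.0297, 0.0963]
orientation: [[-1.0, 0.001, 0.0], [0.001, 1.0, -0.0], [-0.0, -0.0, -1.0]]
wrist_force: [-0.1, 0.8, -0.4]
gripper_width: 0.0488
grasp_force: 26.8
```

{"method": "play_rows", "body": {"rows": [[0, 0, 0, 0, 0, 0, 0.6], [0, 0, 0, 0, 0, 0, 0.8], [0, 0, 0, 0, 0, 0, 0.8], [0, 0, 0, 0, 0, 0, 0.8], [0, 0, 0, 0, 0, -2, 0.8]]}}

```text
time_s: 32.48
tcp_pos: [0.5237, 0.0297, 0.1155]
orientation: [[-1.0, 0.001, -0.003], [0.001, 1.0, 0.0], [0.003, 0.0, -1.0]]
wrist_force: [0.3, -1.1, 0.3]
gripper_width: 0.0682
grasp_force: 0.0
```

{"method": "play_rows", "body": {"rows": [[0, 0, 0, 0, 0, -5, 1], [0, 0, 0, 0, 0, -5, 1], [0, 0, 0, 0, 0, -3, 1], [0, 0, 0, 0, 0, 0, 1], [0, 0, 0, 0, 0, 0, 1]]}}

```text
time_s: 33.1
tcp_pos: [0.5243, 0.0297, 0.2458]
orientation: [[-1.0, 0.001, -0.001], [0.001, 1.0, -0.0], [0.001, -0.0, -1.0]]
wrist_force: [-0.1, -0.0, -0.1]
gripper_width: 0.0856
grasp_force: 0.0
```

{"method": "play_rows", "body": {"rows": [[0, 0, 0, 0, 0, 0, 1], [0, 0, 0, 0, 0, 0, 1], [0, 0, 0, 0, 0, 0, 1], [0, 0, 0, 0, 0, 0, 1], [0, 0, 0, 0, 0, 0, 1]]}}

```text
time_s: 33.72
tcp_pos: [0.5246, 0.0297, 0.2463]
orientation: [[-1.0, 0.001, -0.0], [0.001, 1.0, -0.0], [0.0, -0.0, -1.0]]
wrist_force: [-0.7, 0.5, -0.9]
gripper_width: 0.0854
grasp_force: 0.0
```

Run:
```python
from h import *
look('f1',(.5247,.030),[(.08,.025),(.108,.025)])
w=cv2.imread('pics/f1.png')[120:300,225:405];w=cv2.resize(w,(400,400))
c=calibration('side');s=np.ascontiguousarray(get_image('side')[150:310,240:400,::-1]);s=cv2.resize(s,(400,400),interpolation=cv2.INTER_CUBIC)
cv2.imwrite('pics/f2.png',cv2.convertScaleAbs(np.hstack([w,s]),alpha=1.4))
```

```text
33.725 [0.5246 0.0297 0.2463] [-1.      0.0007 -0.0001  0.0007  1.     -0.      0.0001 -0.     -1.    ] 0.08535347826583402 0.0
```

View pics/f2.png

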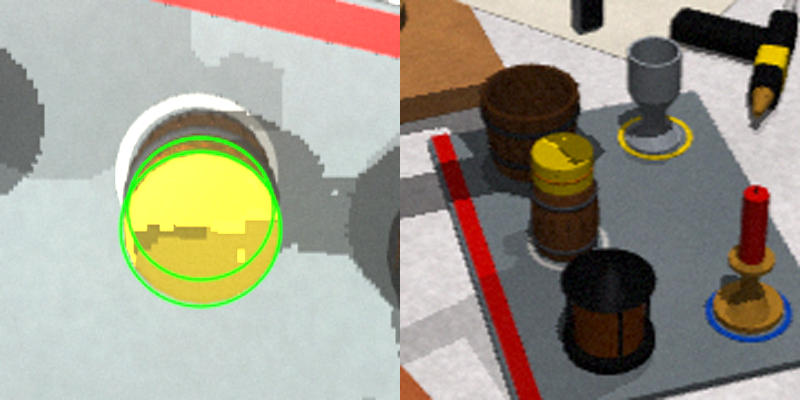

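The cheese lies flat and centred on the keg, and all four props stand upright on their marks.

```bash
python3 -c "
from cell import order
print(order.job_done())"
```

```text
the job is handed in; nothing more can be done
None
```

The job is handed in: the keg (cheese flat on top), goblet and candlestick stand upright, centred on their marks and released in the last camera views, at about 34 s of the 134 s allowed; the judge's verdict was not shown.

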